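# Shelter lantern: flip the cover, draw the lantern and light the tray

## Task

Flip the rack's hinged cover right over onto its back, so that its yellow inner face lies upward, then draw the folded orange lantern up out of its pegs. Carry it over the wooden tray and tip it so that its white lamp face looks down at 45 degrees or more below level, well clear above the cups, and finish while still holding it steady there, touching nothing but the gripper. Leave the cover open and do not disturb the cups, the purple tin or the cake mould.

Things in the scene. Friction and masses are not known exactly. Their poses are not given: they have to be found in the camera images.
- rack: White pegboard base, 130 x 190 x 18 mm (x, y, z), fixed to the ledge, carrying upright 8 mm steel pegs 70 mm tall (tops 88 mm above the ledge) that form a slot for the lantern at the rack's centre, 2 mm loose on each side. Origin: centre of the underside. z up, -x towards the robot at yaw 0, +y is the side on which the cover's hinge stands (two 10 mm posts, 185 mm tall, at x = +-46 mm, y = +62 mm).
- cover (a joint): Angle of the rack's cover about its hinge, rad: 0 lies level over the lantern (grey face up), 1.57 stands upright, 3.05 is the stop with the cover lying on its back beyond the hinge, on the rack's +y side (yellow face up). A stiff hinge: it stays where it is left (about 1.5 N at the bar moves it). It starts between 0 and 0.4.
- cover_hinge (a point): Middle of the cover's hinge axis, 175 mm above the ledge; the axis runs along the rack's x. From it the cover (a 74 mm wide, 6 mm thick plate ending 81 mm from the axis) reaches towards the rack's -y when closed.
- cover_bar (a point): Middle of the cover's round steel pull bar, 8 mm thick, 125 mm from the hinge axis and parallel to it (along the rack's x), 66 mm long between its two side arms' centres; between the plate's edge and the bar is a 40 mm open gap, so fingers can pinch the bar from above, one through the gap. The frame turns with the cover. When the cover is closed the bar is 27 mm higher than the lantern's top.
- lantern_mid (a point): Centre of the folded lantern: an orange plastic slab 26 mm thick (its x), 70 mm wide (its y), 130 mm tall (its z, up at the start), about 0.15 to 0.31 kg. Its white lamp face is the large face on its own -x side. It starts upright in the pegs, parallel to the rack (lamp face to the rack's -x), bottom 18 mm and top 148 mm above the ledge; its upper 60 mm stand free above the pegs and can be gripped across the thickness.
- tray_in (a point): Centre of the inner floor (8 mm above the ledge) of the fixed wooden tray, 280 x 200 x 28 mm (tray x, y, z), wall 8 mm. Axes: the tray's x is its long side, z up.
- cup0_mid (a point): Centre (half-way up) of a white ceramic cup, 74 mm across and 80 mm tall, standing in the tray (rim 88 mm above the ledge); bystander.
- cup1_mid (a point): Centre (half-way up) of a blue ceramic cup, 74 mm across and 80 mm tall, standing in the tray (rim 88 mm above the ledge); bystander.
- gift_box_mid (a point): Centre of a purple tin gift box, 114 x 89 x 59 mm, on the ledge; bystander.
- mould_mid (a point): Centre of a small round aluminium cake mould, 110 mm across and 45 mm tall, on the ledge; bystander.

How it is judged:
By the outcome, as a careful person would: the job done as asked, in the order asked, and still so for the second after the job is handed in, while the arm keeps its last pose, push and grip.
It also fails if it takes over 56 s, if anything falls off the work surface, if the arm or the gripper's body presses on something with over 40 N, if the wrist force passes 120 N, or if a joint passes its speed limit or range.

## Robot

A 6-joint arm with a two-finger parallel gripper is mounted at the origin on the work surface. World frame = base frame: x ahead of the robot, y to its left, z up, the work surface at z = 0. Lengths are in m, angles in rad, forces in N, time in s.
With the tool pointing down it reaches from about 0.25 to 0.725 m from the base axis. Payload 4 kg.
Tool frame: the origin (TCP) lies at the very end of the fingers, on their centre line; the grasp point (between the pads) lies bot.grasp_offset behind it (bot.grasp_offset is the distance from the TCP to the grasp point, in m); z points along the fingers, y is the direction in which the jaws open and shut (so a half turn about z gives the same grasp; the last joint's range is limited). The gripper opens to 85 mm and grips with 20 to 120 N. Pads are 22 mm wide; open, the fingers measure 114 mm over their backs; the gripper's body (76 mm by 85 mm) begins 54 mm behind the grasp point. The pads swing forward as they close: fully open they stand 13 mm farther back than shut.
Start: joints at [1.193, 0.241, 0.005, 1.335, 0, 1.571], TCP at [0.184, 0.465, 0.231] pointing down, gripper open.
Joint ranges: [-2.72, 2.72], [-1.05, 1.87], [-1.09, 1.28], [-1.99, 2.15], [-1.42, 1.44], [-3.14, 3.14]. Speed limits (rad/s): [2.79, 2.79, 3.14, 3.14, 3.14, 3.14].

## Interface

Orientations are given as a unit quaternion [x, y, z, w].
In Python, from workcell import bot gives the robot as it stands. The module is installed in compiled form; this text tells all that it offers.
- The arm moves only by the shell command python3 -m jog 'ROWS' [OPENING]. ROWS is JSON, a list that holds one entry, the list of rows, each a list of 6 numbers: the shift along the tool's x, y, z in m, then the turn, a rotation vector about the tool's x, y, z in degrees. In form: [[[dx, dy, dz, wx, wy, wz], ...]]. A call has 1 to 12 rows; each row shifts and turns the pose as measured when the row begins, along the tool's axes as they then stand; what a row does not reach is not made up. A row lasts 1/8 s, in which the tool goes at most 62.5 mm and 10.7 degrees, less where a joint would pass 70% of its speed; a pose out of reach is approached as far as the arm can. A call is refused whole if a number of a shift passes 0.0625 or a number of a turn 10.7, either way. A call with a gripper value outside its range is refused whole. OPENING is the finger opening in m, from 0 to 0.0854, set as the call begins (- or left out, the last holds). The fingers move at their own pace and stop on an object; the grip force is fixed at half the most. Time passes only in rows, so rows that do not move let the fingers close. It gives the time, the measured TCP pose, the force and the opening at its end, in the units of the state.
- bot.get_obs(): the state, without advancing time (a new reading comes with each control period).
- bot.camera(name): name is "scene" or "side" or "wrist"; returns a dict with "pixels" (480x640x3 uint8, red, green, blue), "fx", "fy", "cx", "cy" (pixels), "rvec" (rotation vector, rad) and "tvec" (3), from world to camera coordinates, as OpenCV has them. Camera axes: x right, y down, z forward; pixel columns grow to the right and rows downward; lengths in m; the calibration is good to about 2 mm. A picture is of the moment at which its call begins. There is no depth.
- bot.job_done(): hands the job in, once; it reports no verdict.
The state is a dict: "clock": time; "joint_pos": joint angles; "joint_vel": joint speeds; "tau": joint torques, N m; "eef_pos": TCP position; "tool_rot": TCP orientation; "ft_force": force on the tool from outside, world axes, zero at the start; "ft_torque": the same for the moment, N m; "grip_width": finger opening in m.
Only numpy, scipy, OpenCV 4.12 (cv2) and the standard library are available. Lean on these libraries where they do the work, as an engineer would, in place of code of your own. Each camera call takes 0.05 s, during which the arm holds its last target. There are 200 camera calls.

## Working session

There is one attempt and no reset: what is moved stays moved. The work goes in short steps, Python scripts to look and compute and a shell command to move; the robot and the scene stay as the last step left them, time stands still between calls to the robot, and variables do not carry over. Pictures are saved under pics/ and viewed, on a budget of 10 in all, crops included, one or two more only if the job needs it, and the job is handed in when it is done.

```bash
mkdir -p pics
cat > h.py <<'E'
import numpy as np,cv2,json
from scipy.spatial.transform import Rotation as R
from workcell import bot
def snap(n,f):
    c=bot.camera(n); cv2.imwrite(f'pics/{f}.png',c['pixels'][:,:,::-1])
    json.dump({k:(np.array(c[k]).tolist()) for k in('fx','fy','cx','cy','rvec','tvec')},open(f'pics/{f}.json','w'))
def cam(f):
    c=json.load(open(f'pics/{f}.json'))
    return np.array([[c['fx'],0,c['cx']],[0,c['fy'],c['cy']],[0,0,1]]),np.array(c['rvec']).ravel(),np.array(c['tvec']).ravel()
def proj(f,P):
    K,r,t=cam(f); return cv2.projectPoints(np.array(P,float).reshape(-1,1,3),r,t,K,None)[0].reshape(-1,2)
def onz(f,uv,z):
    K,r,t=cam(f); M=R.from_rotvec(r).as_matrix(); o=-M.T@t
    d=M.T@np.linalg.inv(K)@np.array([uv[0],uv[1],1.]); return o+d*(z-o[2])/d[2]
E
python3 - <<'E'
from h import *
snap('scene','s0');snap('side','d0');snap('wrist','w0')
o=bot.get_obs();print(o['eef_pos'],o['tool_rot'],o['clock'],bot.grasp_offset)
for f in('s0','d0','w0'):
    K,r,t=cam(f);M=R.from_rotvec(r).as_matrix();print(f,-M.T@t,M[2])
E
```

```text
[0.18425583 0.46430056 0.2306263 ] [ 1.87773594e-01  9.82212017e-01 -7.82115493e-04 -1.38462870e-04] 0.15 0.0187
s0 [ 1.10728784 -0.66931574  0.88809239] [-0.47866872  0.54490898 -0.6884406 ]
d0 [-0.03092096 -0.98529441  0.82983402] [ 0.45464093  0.70786393 -0.54058329]
w0 [0.11889356 0.49041432 0.37305586] [ 0.25304016 -0.10347357 -0.96190639]
```

View pics/s0.png

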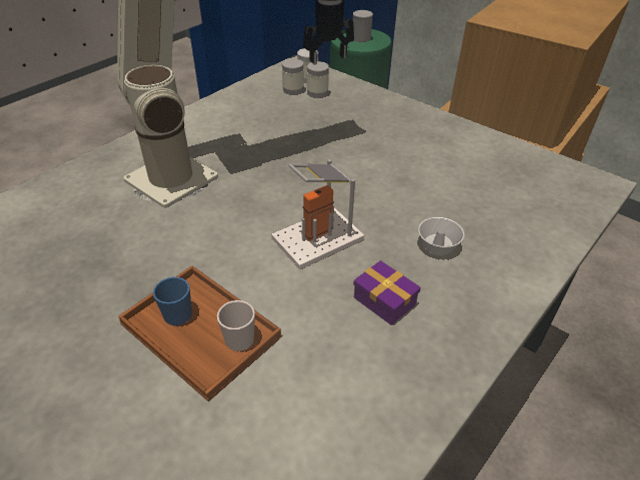

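View pics/d0.png

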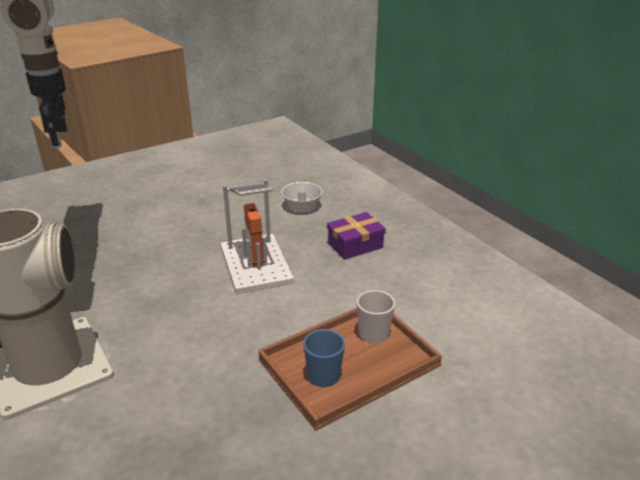

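The scene view shows the rack at about (318,235), the cover raised slightly with its bar end near (292,166), the tray at about (200,330), the purple tin at (387,291) and the mould at (440,237). The side view shows the rack at (256,262). Next is an enlarged crop of both.

Run:
```python
from h import *
a=cv2.imread('pics/s0.png')[150:270,265:375];b=cv2.imread('pics/d0.png')[175:295,215:300]
cv2.imwrite('pics/c0.png',cv2.resize(np.hstack([a,b]),None,fx=4,fy=4,interpolation=cv2.INTER_CUBIC))
```

```text
(no output)
```

View pics/c0.png

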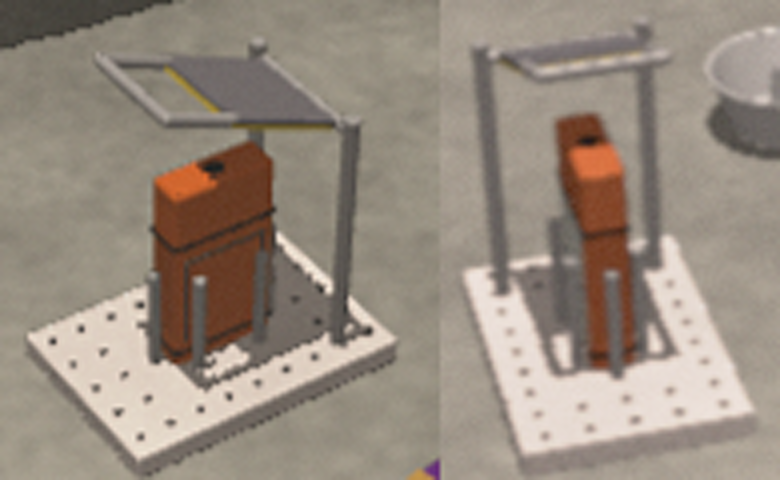

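```bash
cat > fit.py <<'E'
from h import *
from scipy.optimize import least_squares
S=lambda u,v:(u/4+265,v/4+150); D=lambda u,v:((u-440)/4+215,v/4+175)
def bar(x,a): return [x,.062-.125*np.cos(a),.175+.125*np.sin(a)]
t=.018
obs=[('s0',(-.065,-.095,t),S(28,338)),('s0',(.065,.095,t),S(397,343)),('s0',(.065,-.095,t),S(140,462)),
('d0',(-.065,.095,t),D(463,270)),('d0',(.065,.095,t),D(672,238)),('d0',(.065,-.095,t),D(757,412)),('d0',(-.065,-.095,t),D(523,455)),
('s0',(-.046,.062,.185),S(258,42)),('s0',(.046,.062,.185),S(348,121)),('d0',(-.046,.062,.185),D(480,48)),('d0',(.046,.062,.185),D(643,24)),
('s0',-.033,S(100,57)),('s0',.033,S(168,122)),('d0',-.033,D(540,72)),('d0',.033,D(665,58))]
def res(p):
    M=R.from_euler('z',p[2]);r=[]
    for f,P,uv in obs:
        P=bar(P,p[3]) if np.isscalar(P) else P
        r.append(proj(f,M.apply(P)+[p[0],p[1],0])[0]-uv)
    return np.ravel(r)
s=least_squares(res,[.45,0,0,.2],loss='soft_l1');print('rack',s.x);print(s.fun.reshape(-1,2).round(1).tolist())
p=s.x;M=R.from_euler('z',p[2]);W=lambda q:M.apply(q)+[p[0],p[1],0]
print('hinge',W([0,.062,.175]),'bar',W(bar(0,p[3])),'lant',W([0,0,.083]))
for n,z,a,b in[('blue',.088,(173,288),(324,343)),('white',.088,(237,312),(376,303)),('t1',.028,(193,268),(261,353)),('t2',.028,(280,332),(440,354)),('t3',.028,(209,394),(317,420)),('t',.028,(120,320),(317,420)),('box',.059,(386,284),(356,227)),('mould',.045,(441,230),(302,192))]:
    print(n,onz('s0',a,z)[:2].round(3),onz('d0',b,z)[:2].round(3))
E
python3 fit.py
```

```text
rack [ 0.47922167  0.07699201 -0.26615614  0.39523983]
[[-1.7, -0.6], [-0.2, -0.8], [-1.1, -0.3], [0.0, -0.5], [0.5, -1.3], [0.1, -0.8], [0.4, -0.6], [-0.7, -0.0], [0.5, -0.4], [0.3, -1.7], [0.0, -1.5], [-0.5, 0.8], [-1.0, -0.6], [0.2, 0.2], [0.4, -1.0]]
hinge [0.49552921 0.13680893 0.175     ] bar [0.46518586 0.02550794 0.22312869] lant [0.47922167 0.07699201 0.083     ]
blue [ 0.416 -0.301] [ 0.414 -0.308]
white [ 0.56  -0.258] [ 0.558 -0.269]
t1 [ 0.349 -0.205] [ 0.337 -0.213]
t2 [ 0.623 -0.206] [ 0.614 -0.395]
t3 [ 0.623 -0.395] [ 0.339 -0.402]
t [ 0.353 -0.402] [ 0.339 -0.402]
box [0.722 0.018] [0.714 0.012]
mould [0.712 0.262] [0.71 0.25]
```

```bash
cat >> h.py <<'E'
RY=-.266
def go(P,tooly=None,tilt=0,lead=0):
    """remaining tool-frame turn (deg) and shift (m, in axes AFTER the turn) to TCP pos P; tool y azimuth (world deg), tool down then tilted about tool x"""
    o=bot.get_obs();q=R.from_quat(o['tool_rot']);T=q
    if tooly is not None:
        a=np.radians(tooly);y=np.array([np.cos(a),np.sin(a),0]);z=np.array([0,0,-1.]);T=R.from_matrix(np.array([np.cross(y,z),y,z]).T)*R.from_euler('x',tilt,degrees=True)
    print('turn',np.degrees((q.inv()*T).as_rotvec()).round(2),'shift',T.inv().apply(np.array(P)-o['eef_pos']).round(4),'now',o['eef_pos'].round(4),'j',np.round(o['joint_pos'],2),'F',np.round(o['ft_force'],1),'w',round(float(o['grip_width']),4),'t',round(o['clock'],2))
E
python3 - <<'E'
from h import *
go([.465,.0255,.31],74.8)
E
```

```text
turn [-0.09 -0.   -6.45] shift [-0.386  -0.3498 -0.0794] now [0.1843 0.4643 0.2306] j [ 1.19  0.24  0.    1.34 -0.    1.57] F [ 0.2 -0.3 -0.1] w 0.0852 t 0.15
```

```bash
python3 -m jog '[[[0,0,-0.03,-0.1,0,-6.45],[-0.035,-0.032,-0.005,0,0,0],[-0.035,-0.032,-0.005,0,0,0],[-0.035,-0.032,-0.005,0,0,0],[-0.035,-0.032,-0.005,0,0,0],[-0.035,-0.032,-0.005,0,0,0],[-0.035,-0.032,-0.005,0,0,0],[-0.035,-0.032,-0.005,0,0,0],[-0.035,-0.032,-0.005,0,0,0],[-0.035,-0.032,-0.005,0,0,0],[-0.035,-0.032,-0.005,0,0,0],[0,0,0,0,0,0]]]' 0.036
python3 - <<'E'
from h import *
go([.465,.0255,.31],74.8);snap('wrist','w1')
E
```

```text
clock: 1.65
eef_pos: [0.4469, 0.0524, 0.3101]
tool_rot: [0.129, 0.992, -0.002, -0.001]
ft_force: [0.6, 0.3, -0.9]
grip_width: 0.0359
turn [-0.29 -0.06  0.41] shift [-0.0245 -0.0212  0.0001] now [0.4469 0.0524 0.3101] j [ 0.12  0.12  0.06  1.51 -0.    0.38] F [ 0.6  0.3 -0.9] w 0.0359 t 1.65
```

View pics/w1.png

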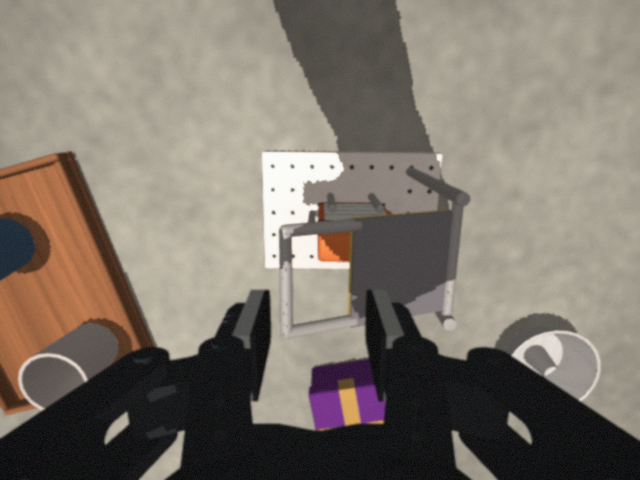

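The wrist view shows the bar from (285,232) to (289,330), the post tops at (467,198) and (449,323), and the rack corners at (264,151), (443,153) and (264,268). I'm adding these to the fit.

```bash
sed -i "s/^def res/obs+=[('w1',(-.065,-.095,t),(264,151)),('w1',(-.065,.095,t),(443,153)),('w1',(.065,-.095,t),(264,268)),('w1',(-.046,.062,.185),(467,198)),('w1',(.046,.062,.185),(449,323)),('w1',-.033,(285,232)),('w1',.033,(289,330))]\ndef res/" fit.py
cat >> fit.py <<'E'
go(W(bar(0,p[3]))+[0,0,-.019],90+np.degrees(p[2]))
E
python3 fit.py | grep -v '^[a-gi-k]* \[.*\] \['
```

```text
rack [ 0.47838363  0.07918141 -0.26720768  0.38526545]
[[-1.3, -1.2], [0.1, -1.4], [-0.8, -1.0], [-0.7, -0.8], [-0.2, -1.6], [-0.8, -1.2], [-0.5, -1.0], [-0.3, -0.6], [0.8, -0.9], [-0.5, -2.0], [-0.8, -1.8], [-0.3, 0.7], [-0.8, -0.7], [-0.6, 0.5], [-0.4, -0.7], [-2.2, 0.3], [0.2, 0.1], [1.1, 0.1], [-3.1, 1.3], [1.4, 1.5], [0.3, -1.6], [-2.4, 1.7]]
hinge [0.49475406 0.13898115 0.175     ] bar [0.46416846 0.02725465 0.22197564] lant [0.47838363 0.07918141 0.083     ]
blue [ 0.416 -0.301] [ 0.414 -0.308]
white [ 0.56  -0.258] [ 0.558 -0.269]
t1 [ 0.349 -0.205] [ 0.337 -0.213]
t2 [ 0.623 -0.206] [ 0.614 -0.395]
t3 [ 0.623 -0.395] [ 0.339 -0.402]
t [ 0.353 -0.402] [ 0.339 -0.402]
box [0.722 0.018] [0.714 0.012]
mould [0.712 0.262] [0.71 0.25]
turn [-0.28 -0.12  0.62] shift [-0.0245 -0.0205  0.107 ] now [0.446  0.0535 0.3099] j [ 0.12  0.12  0.06  1.51 -0.    0.38] F [-0.4  0.7 -0.2] w 0.036 t 1.7
```

```bash
python3 -m jog '[[[-0.0125,-0.0105,0,-0.3,0,0.6],[-0.0125,-0.0105,0,0,0,0],[0,0,0.035,0,0,0],[0,0,0.035,0,0,0],[0,0,0.03,0,0,0],[0,0,0.004,0,0,0],[0,0,0,0,0,0]]]' 0.036; echo "go([.4642,.0273,.203],74.7);snap('wrist','w2');snap('scene','s2')" | sed '1i from h import *' | python3 -; python3 -c "
from h import *
a=cv2.imread('pics/w2.png')[200:480,120:520];b=cv2.imread('pics/s2.png')[100:270,225:425]
cv2.imwrite('pics/c2.png',np.hstack([a,cv2.resize(b,(400,340))[:280]]))"
```

```text
clock: 2.58
eef_pos: [0.4634, 0.0309, 0.2037]
tool_rot: [0.128, 0.992, 0.001, -0.001]
ft_force: [0.0, 0.7, -0.1]
grip_width: 0.0359
turn [ 0.12 -0.19  0.54] shift [-0.0017 -0.0032  0.0007] now [0.4634 0.0309 0.2037] j [ 0.06  0.19 -0.14  1.25  0.    0.32] F [ 0.   0.7 -0.1] w 0.0359 t 2.58
```

View pics/c2.png

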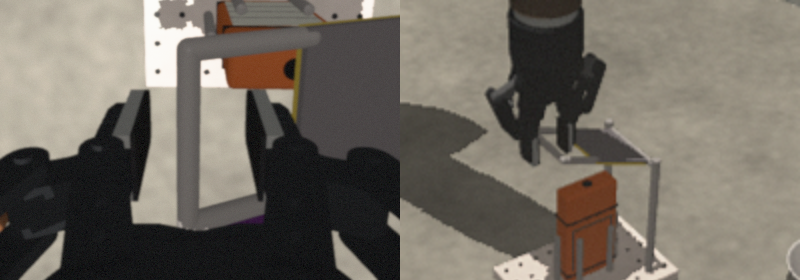

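The bar sits between the fingers, with one finger through the gap, so I'm closing.

```bash
python3 -m jog '[[[-0.001,-0.003,0,0,0,0.5],[0,0,0,0,0,0],[0,0,0,0,0,0],[0,0,0,0,0,0]]]' 0.0
python3 - <<'E'
from h import *
o=bot.get_obs();print(o['eef_pos'],o['ft_force'],o['grip_width'])
a0=.39
for a in np.arange(a0,3.06,.19):
    b=a+.19;print(round(b,2),np.round(.125*np.array([np.cos(a)-np.cos(b),-(np.sin(b)-np.sin(a))]),4))
E
```

```text
clock: 3.18
eef_pos: [0.4652, 0.0271, 0.2065]
tool_rot: [0.133, 0.991, 0.001, 0.001]
ft_force: [-0.9, 0.1, -1.8]
grip_width: 0.0055
[0.46518757 0.02708016 0.20646848] [-0.86529106  0.1389264  -1.7923014 ] 0.005488623349527022
0.58 [ 0.0111 -0.021 ]
0.77 [ 0.0148 -0.0185]
0.96 [ 0.018  -0.0154]
1.15 [ 0.0206 -0.0117]
1.34 [ 0.0225 -0.0076]
1.53 [ 0.0235 -0.0032]
1.72 [0.0237 0.0013]
1.91 [0.023  0.0057]
2.1 [0.0215 0.01  ]
2.29 [0.0192 0.0139]
2.48 [0.0163 0.0172]
2.67 [0.0127 0.02  ]
2.86 [0.0087 0.0221]
3.05 [0.0044 0.0233]
3.24 [-0.0001  0.0237]
```

```bash
python3 -m jog '[[[0,0.005,-0.011,0,0,0],[0,0.006,-0.010,0,0,0],[0,0.007,-0.0095,0,0,0],[0,0.008,-0.009,0,0,0],[0,0,0,0,0,0]]]' 0.0
python3 - <<'E'
from h import *
go([.465,.027,.203],74.7); snap('scene','s3'); cv2.imwrite('pics/c3.png',cv2.resize(cv2.imread('pics/s3.png')[100:270,225:425],(600,510)))
E
```

```text
clock: 3.8
eef_pos: [0.4726, 0.0541, 0.2492]
tool_rot: [0.133, 0.991, 0.001, 0.001]
ft_force: [-1.3, -0.6, -1.3]
grip_width: 0.0055
turn [ 0.17  0.11 -0.01] shift [ 0.0002 -0.0281  0.0462] now [0.4726 0.0541 0.2492] j [ 0.11  0.18 -0.02  1.36  0.    0.38] F [-1.3 -0.6 -1.3] w 0.0055 t 3.8
```

View pics/c3.png

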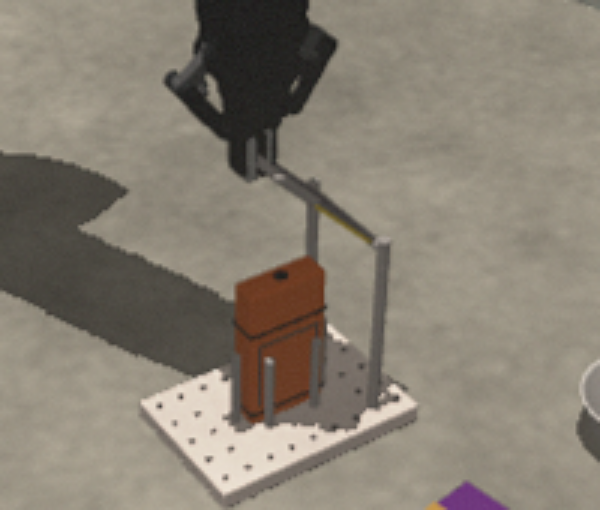

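```bash
python3 -m jog '[[[0,0.0185,-0.0148,0,0,0],[0,0.021,-0.011,0,0,0],[0,0.0227,-0.0069,0,0,0],[0,0.0236,-0.0025,0,0,0],[0,0.0236,0.002,0,0,0],[0,0,0,0,0,0]]]' 0.0
cat > ang.py <<'E'
from h import *
o=bot.get_obs();p=o['eef_pos'];h=np.array([.0]*3)
y=R.from_euler('z',-.267).inv().apply(np.array(p)-[.47838,.07918,0]);g=y+[0,0,.0187]
print('grasp in rack',g.round(4),'a',np.arctan2(g[2]-.175,.062-g[1]),'r',np.hypot(g[2]-.175,.062-g[1]),'F',o['ft_force'],'w',o['grip_width'],'t',o['clock'])
E
python3 ang.py
```

```text
clock: 4.6
eef_pos: [0.5008, 0.1562, 0.2867]
tool_rot: [0.136, 0.991, -0.004, 0.003]
ft_force: [0.7, -1.3, -3.3]
grip_width: 0.0058
grasp in rack [0.0013 0.0802 0.3054] a 1.7095985099744977 r 0.13170770860684716 F [ 0.73938234 -1.29366105 -3.27373545] w 0.005805184746766116 t 4.6
```

```bash
python3 -m jog '[[[0,0.023,0.0057,0,0,0],[0,0.0215,0.01,0,0,0],[0,0.0192,0.0139,0,0,0],[0,0.0163,0.0172,0,0,0],[0,0.0127,0.02,0,0,0],[0,0,0,0,0,0]]]' 0.0;python3 ang.py
```

```text
clock: 5.35
eef_pos: [0.5263, 0.2485, 0.2135]
tool_rot: [0.136, 0.991, -0.005, 0.002]
ft_force: [-0.3, 2.0, -2.2]
grip_width: 0.0055
grasp in rack [0.0015 0.176  0.2322] a 2.6764994542173235 r 0.12754116713290042 F [-0.26815303  2.04353645 -2.22648469] w 0.00551352494362491 t 5.35
```

```bash
python3 -m jog '[[[0,0.0075,0.017,0,0,0],[0,0.004,0.018,0,0,0],[0,0.001,0.012,0,0,0],[0,0,0.004,0,0,0],[0,0,0,0,0,0]]]' 0.0;python3 ang.py
```

```text
clock: 5.98
eef_pos: [0.5296, 0.2579, 0.1727]
tool_rot: [0.137, 0.991, -0.005, 0.006]
ft_force: [-1.6, -0.3, -1.5]
grip_width: 0.0055
grasp in rack [0.0023 0.1859 0.1914] a 3.0097383096164414 r 0.12497196895589754 F [-1.62655601 -0.25242109 -1.48483125] w 0.005515310062121334 t 5.975
```

```bash
python3 -m jog '[[[0,0,0.004,0,0,0],[0,0,0.004,0,0,0]]]' 0.0;python3 ang.py
```

```text
clock: 6.22
eef_pos: [0.53, 0.2581, 0.1711]
tool_rot: [0.137, 0.991, -0.003, 0.008]
ft_force: [-11.3, -3.2, 27.8]
grip_width: 0.0054
grasp in rack [0.0026 0.1862 0.1898] a 3.0233012223202804 r 0.12503948554163408 F [-11.26496144  -3.21051348  27.79077075] w 0.005404952078331029 t 6.225
```

```bash
python3 -m jog '[[[0,0,-0.001,0,0,0],[0,0,0,0,0,0],[0,0,0,0,0,0],[0,0,-0.02,0,0,0],[0,0,-0.04,0,0,0],[0,0,-0.04,0,0,0],[0,0,-0.03,0,0,0],[0,0,0,0,0,0]]]' 0.036;python3 - <<'E'
from h import *
snap('scene','s4'); cv2.imwrite('pics/c4.png',cv2.resize(cv2.imread('pics/s4.png')[80:270,225:445],(660,570)))
go([.4784,.0792,.27],74.7)
go([.4784,.0792,.27],-15.3)
E
```

```text
clock: 7.22
eef_pos: [0.5289, 0.259, 0.298]
tool_rot: [0.138, 0.99, -0.006, 0.005]
ft_force: [-0.7, 0.4, -0.2]
grip_width: 0.0364
turn [-0.72  0.56 -0.56] shift [ 0.0008 -0.1862  0.0262] now [0.5283 0.2586 0.2962] j [ 0.46  0.41  0.41  1.57 -0.02  0.74] F [ 0.8 -0.4 -0.3] w 0.0359 t 7.28
turn [-0.13  1.   89.44] shift [-0.1862 -0.0008  0.0262] now [0.5283 0.2586 0.2962] j [ 0.46  0.41  0.41  1.57 -0.02  0.74] F [ 0.8 -0.4 -0.3] w 0.0359 t 7.28
```

View pics/c4.png

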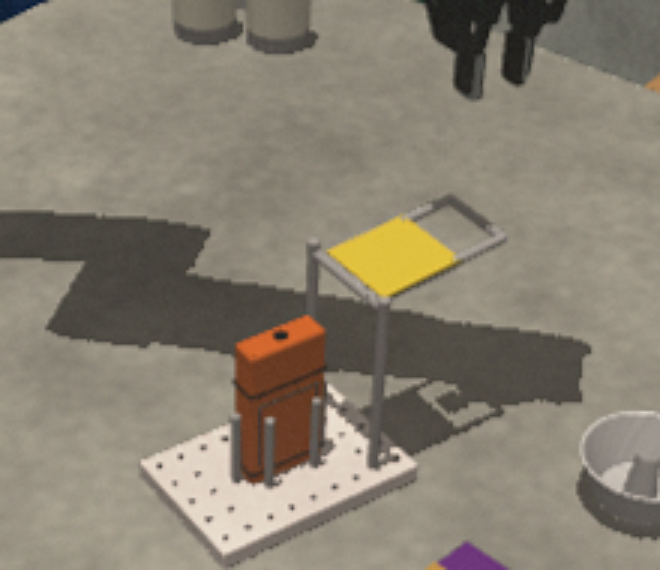

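The cover lies on its back with the yellow face up. Next I go above the lantern, turn 90° and open to 64 mm.

```bash
python3 -m jog '[[[0,-0.04,0,-0.7,0.5,-0.5],[0,-0.04,0,0,0,0],[0,-0.04,0,0,0,0],[0,-0.04,0,0,0,0],[0,-0.026,0,0,0,0],[0,0,0,0,0,10.5],[0,0,0,0,0,10.5],[0,0,0,0,0,10.5],[0,0,0,0,0,10.5],[0,0,0,0,0,10.5],[0,0,0,0,0,10.5],[0,0,0,0,0,10.5]]]' 0.064; python3 -m jog '[[[0,0,0,0,0,10],[0,0,0,0,0,6.5],[0,0,0,0,0,0]]]' 0.064;python3 - <<'E'
from h import *
go([.4784,.0792,.25],-15.3)
E
```

```text
clock: 8.78
eef_pos: [0.467, 0.071, 0.2683]
tool_rot: [0.709, 0.704, -0.019, -0.012]
ft_force: [-0.4, 0.5, 0.5]
grip_width: 0.0639
clock: 9.15
eef_pos: [0.4642, 0.0704, 0.2615]
tool_rot: [0.806, 0.591, -0.026, -0.012]
ft_force: [0.3, 0.8, -0.9]
grip_width: 0.0642
turn [-2.87  1.57 -2.15] shift [0.0123 0.0114 0.0115] now [0.4642 0.0704 0.2615] j [ 0.15  0.21  0.05  1.46 -0.    2.03] F [ 0.3  0.8 -0.9] w 0.0642 t 9.15
```

```bash
python3 -m jog '[[[0,0,-0.01,-2.9,1.6,-2.1],[0.006,0.006,0,0,0,0],[0.006,0.006,0,0,0,0],[0,0,0,0,0,0]]]' 0.064;python3 - <<'E'
from h import *
go([.4784,.0792,.25],-15.3);snap('wrist','w5')
M=R.from_euler('z',-.267)
for q in [(-.013,-.035,.148),(-.013,.035,.148),(.013,-.035,.148),(.013,.035,.148)]:print(proj('w5',M.apply(q)+[.4784,.0792,0])[0].round(0))
E
```

```text
clock: 9.65
eef_pos: [0.4793, 0.0794, 0.2671]
tool_rot: [0.794, 0.608, -0.003, -0.002]
ft_force: [0.1, -0.6, -0.5]
grip_width: 0.0641
turn [-0.35  0.13  0.26] shift [-0.0004 -0.0008  0.0171] now [0.4793 0.0794 0.2671] j [0.16 0.2  0.05 1.42 0.   2.  ] F [ 0.1 -0.6 -0.5] w 0.0641 t 9.65
[300. 280.]
[299. 178.]
[338. 280.]
[340. 179.]
```

View pics/w5.png

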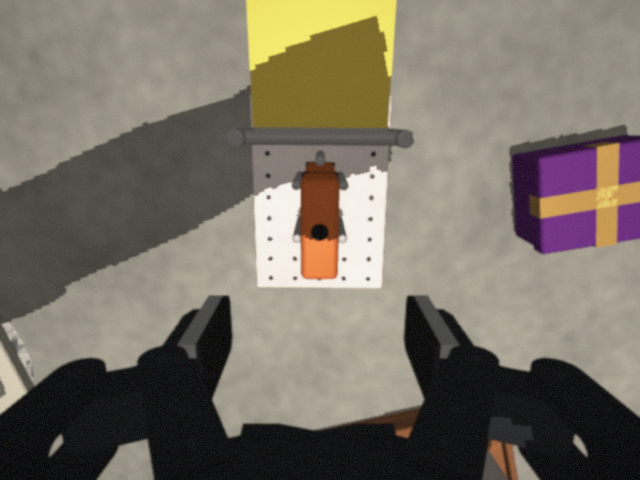

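The lantern top at x 301–339, y 172–279 matches the prediction, so I descend.

```bash
python3 -m jog '[[[0,-0.001,0.04,-0.3,0,0.2],[0,0,0.04,0,0,0],[0,0,0.04,0,0,0],[0,0,0.035,0,0,0],[0,0,0.012,0,0,0],[0,0,0,0,0,0]]]' 0.064;python3 - <<'E'
from h import *
go([.4784,.0792,.098],-15.3)
E
```

```text
clock: 10.45
eef_pos: [0.4791, 0.0795, 0.0953]
tool_rot: [0.794, 0.607, -0.001, 0.001]
ft_force: [0.1, 0.9, -0.2]
grip_width: 0.064
turn [-0.05  0.16  0.1 ] shift [-0.0005 -0.0006 -0.0027] now [0.4791 0.0795 0.0953] j [ 0.17  0.32 -0.26  0.99 -0.    2.  ] F [ 0.1  0.9 -0.2] w 0.064 t 10.45
```

```bash
python3 -m jog '[[[0,-0.0006,-0.0025,0,0,0],[0,0,0,0,0,0],[0,0,0,0,0,0],[0,0,0,0,0,0],[0,0,0,0,0,0]]]' 0.0; python3 -m jog '[[[0,0,-0.008,0,0,0],[0,0,-0.015,0,0,0],[0,0,-0.02,0,0,0],[0,0,0,0,0,0]]]' 0.0
python3 - <<'E'
from h import *
go([.4784,.0792,.30],-15.3)
E
```

```text
clock: 11.08
eef_pos: [0.4807, 0.0801, 0.1014]
tool_rot: [0.794, 0.607, 0.001, 0.002]
ft_force: [-0.5, 0.5, -2.1]
grip_width: 0.0253
clock: 11.58
eef_pos: [0.4801, 0.08, 0.1459]
tool_rot: [0.794, 0.607, 0.001, 0.002]
ft_force: [0.8, 0.4, -3.9]
grip_width: 0.0253
turn [0.18 0.06 0.1 ] shift [-0.0013 -0.0014 -0.1541] now [0.4801 0.08   0.1459] j [ 0.17  0.27 -0.19  1.11 -0.    2.  ] F [ 0.8  0.4 -3.9] w 0.0253 t 11.57
```

```bash
python3 -m jog '[[[0,0,-0.035,0,0,0],[0,0,-0.035,0,0,0],[0,0,-0.035,0,0,0],[0,0,-0.035,0,0,0],[0,0,-0.02,0,0,0],[0,0,0,0,0,0]]]' 0.0
python3 - <<'E'
from h import *
snap('scene','s6'); cv2.imwrite('pics/c6.png',cv2.resize(cv2.imread('pics/s6.png')[40:270,205:445],(600,575)))
go([.467,-.292,.31],-15.3)
E
```

```text
clock: 12.32
eef_pos: [0.4787, 0.0799, 0.3058]
tool_rot: [0.795, 0.607, -0.002, 0.001]
ft_force: [0.2, 0.1, -3.8]
grip_width: 0.0254
turn [-0.22  0.29  0.08] shift [-0.3616  0.0874 -0.0053] now [0.4781 0.0798 0.3047] j [ 0.17  0.2   0.14  1.52 -0.    2.  ] F [ 0.4  0.8 -3.2] w 0.0256 t 12.38
```

View pics/c6.png

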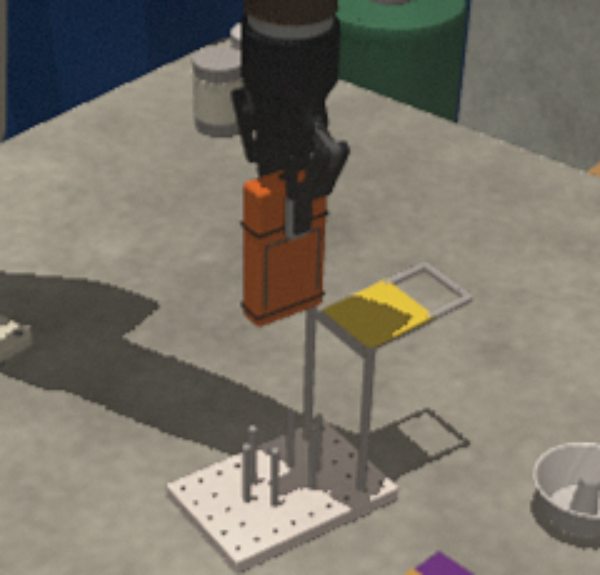

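The lantern is clear of the pegs and the cover is still open. Now to the tray.

```bash
python3 -m jog '[[[-0.02,0.004,-0.005,0,0,0],[-0.035,0.0085,-0.002,0,0,1.5],[-0.035,0.009,-0.002,0,0,1.5],[-0.035,0.009,-0.002,0,0,1.5],[-0.035,0.009,-0.002,0,0,1.5],[-0.035,0.009,-0.002,0,0,1.5],[-0.035,0.009,-0.002,0,0,1.5],[-0.035,0.008,-0.002,0,0,1.5],[-0.035,0.008,0,0,0,1.5],[-0.03,0.006,0,0,0,1.5],[-0.015,0.003,0,0,0,0],[0,0,0,0,0,0]]]' 0.0
python3 - <<'E'
from h import *
go([.467,-.292,.31],-30)
go([.467,-.292,.31],-30,-58)
E
```

```text
clock: 13.88
eef_pos: [0.4216, -0.2781, 0.3009]
tool_rot: [0.861, 0.508, -0.016, -0.014]
ft_force: [-0.5, 0.3, -3.6]
grip_width: 0.0253
turn [-2.35  0.8   1.04] shift [ 0.0107  0.0463 -0.0091] now [ 0.4216 -0.2781  0.3009] j [-0.57  0.27  0.22  1.56 -0.02  1.5 ] F [-0.5  0.3 -3.6] w 0.0253 t 13.88
turn [-60.35   0.2    1.36] shift [0.0107 0.0322 0.0344] now [ 0.4216 -0.2781  0.3009] j [-0.57  0.27  0.22  1.56 -0.02  1.5 ] F [-0.5  0.3 -3.6] w 0.0253 t 13.88
```

```bash
python3 -m jog '[[[0,0,-0.004,-5,0,0.6],[0.001,0.003,-0.002,-7.5,0,0.6],[0.001,0.003,0,-7.5,0,0],[0.001,0.003,0,-7.5,0,0],[0.001,0.003,0.003,-7.5,0,0],[0.002,0.004,0.004,-7.5,0,0],[0.002,0.005,0.005,-7.5,0,0],[0.002,0.005,0.006,-7.5,0,0],[0,0,0,-3,0,0],[0,0,0,0,0,0]]]' 0.0
python3 - <<'E'
from h import *
go([.467,-.292,.31],-30,-58)
print(-R.from_quat(bot.get_obs()['tool_rot']).as_matrix()[:,1])
E
```

```text
clock: 15.12
eef_pos: [0.4531, -0.2666, 0.2911]
tool_rot: [0.75, 0.445, 0.248, 0.421]
ft_force: [-0.1, 1.0, -3.6]
grip_width: 0.0255
turn [ 0.55 -0.99  0.82] shift [-0.0151  0.0292  0.011 ] now [ 0.4531 -0.2666  0.2911] j [-0.56 -0.31 -0.89 -0.03  0.05  1.54] F [-0.1  1.  -3.6] w 0.0255 t 15.12
[-0.4588791   0.24843824 -0.85305827]
```

```bash
python3 -m jog '[[[-0.005,0.01,0.004,0,0,0],[-0.005,0.01,0.004,0,0,0],[-0.005,0.01,0.003,0,0,0],[0,0,0,0,0,0],[0,0,0,0,0,0],[0,0,0,0,0,0],[0,0,0,0,0,0]]]' 0.0
python3 - <<'E'
from h import *
go([.467,-.292,.31],-30,-58)
o=bot.get_obs();m=R.from_quat(o['tool_rot']).as_matrix();print('lamp',-m[:,1],'lantern mid',o['eef_pos']+.018*m[:,2],np.abs(o['joint_vel']).max())
snap('scene','s7');snap('side','d7')
a=cv2.imread('pics/s7.png')[60:420,80:480];b=cv2.imread('pics/d7.png')[60:420+0,180:460+120]
cv2.imwrite('pics/c7.png',np.hstack([a,b]))
E
```

```text
clock: 16.0
eef_pos: [0.4708, -0.2938, 0.3146]
tool_rot: [0.75, 0.446, 0.248, 0.421]
ft_force: [1.6, -0.3, -3.4]
grip_width: 0.0254
turn [ 0.55 -1.06  0.86] shift [-0.0003 -0.0062 -0.0011] now [ 0.4708 -0.2938  0.3146] j [-0.61 -0.27 -0.8   0.02  0.09  1.51] F [ 1.6 -0.3 -3.4] w 0.0254 t 16.0
lamp [-0.45917216  0.24788846 -0.85306051] lantern mid [ 0.48422926 -0.30122884  0.30525251] 0.003263186552843671
```

View pics/c7.png

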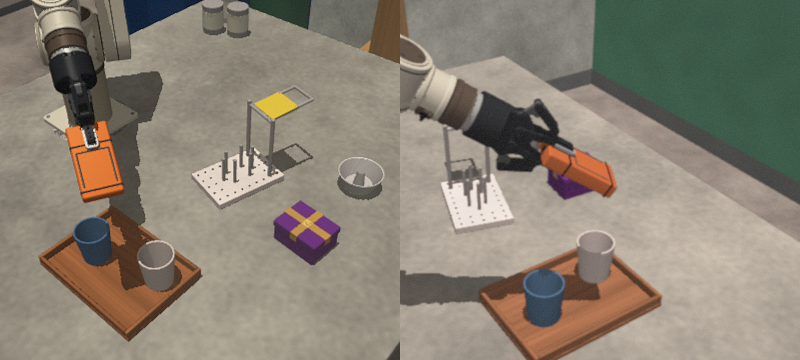

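```bash
python3 -c "
from workcell import bot
print(bot.job_done())"
```

```text
the job is handed in; nothing more can be done
None
```

The job is done and handed in at about 16 s on the robot's clock, well under the 56 s limit. I flipped the cover by its bar onto its stop, then drew the lantern up out of the pegs and carried it over the tray. I tipped it there and handed in with the gripper still holding it.

**Last checks:**
- **Lamp face:** it looks about 58° below level, worked out from the tool pose. No white face shows from above.
- **Position:** the lantern's centre is at about (0.484, -0.301, 0.305), over the tray centre. By calculation its lowest edge is about 17 cm above the cup rims.
- **Holding:** the arm is still, the grip width is steady at 25.4 mm, and the wrist force is only about the lantern's weight.
- **Other things:** the last scene and side pictures show the cover open with its yellow face up. The cups, tin and mould look undisturbed.

The highest wrist force I read was about 30 N, when the cover met its stop. No check failed. One reading was off: the gripper gave 5.5 mm on the 8 mm bar, but the cover followed the hand throughout.

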